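# Stand the fallen sample bottle on its mat

## Robot

A 6-joint arm with a two-finger parallel gripper is mounted at the origin on the work surface. World frame = base frame: x ahead of the robot, y to its left, z up, the work surface at z = 0. Lengths are in m, angles in rad, forces in N, time in s.
With the tool pointing down it reaches from about 0.35 to 0.975 m from the base axis. Payload 4.9 kg.
Tool frame: the origin (TCP) lies midway between the tips of the shut fingers; the grasp point (between the pads) lies 19 mm behind it; z points along the fingers, y is the line along which they close (so a half turn about z gives the same grasp; the last joint's range is limited). The gripper opens to 85 mm and grips with 20 to 120 N. Pads are 22 mm wide; open, the fingers measure 114 mm over their backs; the gripper's body (76 mm by 85 mm) begins 54 mm behind the grasp point. The pads swing forward as they close: fully open they stand 13 mm farther back than shut.
Start: joints at [1.004, 0.053, 1.613, -0, 1.476, -0.119], TCP at [0.271, 0.563, 0.231] pointing down, gripper open.
Joint ranges: [-3.01, 3.01], [-1.01, 2.22], [0.06, 2.58], [-1.02, 4.17], [0.09, 2.62], [-3.14, 3.14]. Speed limits (rad/s): [2.57, 2.57, 3.14, 3.14, 3.14, 3.14].

## Interface

Orientations are given as a rotation vector (axis times angle).
In Python, from station import telemetry, optics, ctrl gives the robot as it stands.
- The arm moves only by the shell command python3 -m pendant 'ROWS' [FORCE]. ROWS is JSON, one flat list of numbers, 7 for each row, row after row: the turn, a rotation vector about the tool's x, y, z as a fraction of full scale, then the shift along the tool's x, y, z as a fraction of full scale, then the opening, from 0 (shut) to 1 (fully open). In form: [ax, ay, az, tx, ty, tz, fingers, ax, ay, az, tx, ty, tz, fingers, ...]. A call has 1 to 12 rows; each row is the pose to reach, as a shift and turn from the pose commanded when the call began, along the tool's axes at that moment; what a row does not reach only later rows make up. Full scale, the value 1, is 300 mm for a shift and 30 degrees for a turn. A row lasts 1/8 s, in which the tool goes at most 62.5 mm and 10.7 degrees, less where a joint would pass 70% of its speed; a pose out of reach is approached as far as the arm can. A call with a number of a shift or a turn outside -1 to 1 is refused whole. A call with a gripper value outside its range is refused whole. The fingers move at their own pace and stop on an object; FORCE is the grip in N (left out, the last holds). Time passes only in rows, so rows that repeat a pose let the fingers close. It gives the time, the measured TCP pose, the force, the opening and the grip force at its end, in the units of the state.
- telemetry.get_obs(): the state, without advancing time (a new reading comes with each control period).
- optics.get_image(name): name is "side" or "top" or "wrist"; returns a dict with "image" (384x512x3 uint8, red, green, blue), "depth" (384x512 float32, m along the optical axis (not along the pixel's ray), 0 where there is no reading), "fx", "fy", "cx", "cy" (pixels), "dist_coeffs" ([k1, k2, p1, p2, k3] as OpenCV has them; the pictures are not rectified), "rvec" (rotation vector, rad) and "tvec" (3), from world to camera coordinates, as OpenCV has them. Camera axes: x right, y down, z forward; pixel columns grow to the right and rows downward; lengths in m; the calibration is good to about 2 mm. A picture is of the moment at which its call begins.
- ctrl.finish_job(): hands the job in; it is judged then, once.
The state is a dict: "t": time; "q": joint angles; "dq": joint speeds; "effort": joint torques, N m; "tool_pos": TCP position; "tool_rot": TCP orientation; "contact_force": force on the tool from outside, world axes, zero at the start; "wrist_torque": the same for the moment, N m; "opening": finger opening in m; "grip_force": force on a finger pad.
Only numpy, scipy, OpenCV 4.12 (cv2) and the standard library are available. Lean on these libraries where they do the work, as an engineer would, in place of code of your own. Each camera call takes 0.05 s, during which the arm holds its last target. There are 200 camera calls.

## Task

One of the square white bottles on the test bench has fallen over. Pick it up and stand it upright on its base in the middle of the small black rubber mat, and let go of it. Leave the two square bottles that are still standing where they are.

Things in the scene. Friction and masses are not known exactly. Their poses are not given: they have to be found in the camera images.
- bottle_mid (a point): The fallen square white plastic bottle with a round red screw cap, lying on a flat side, cap roughly to the robot's left (+y). 120 mm long: body 46 x 46 mm square and 95 mm long from the base, then round shoulder and neck, then the cap, 30 mm wide, 17 mm high. 0.08 to 0.17 kg, rigid, centre of mass about 50 mm from the base. Point: on its long axis, 60 mm from base and from cap top; z axis runs base to cap, x and y face the flat sides.
- mat_top (a point): Centre of the top face of the black rubber mat, 110 x 110 mm and 5 mm thick, fixed on the table (top 5 mm above it). z up, x and y parallel to its edges.
- neighbour_mid (a point): A standing square white plastic bottle with a round red screw cap, the same as the fallen one (46 x 46 mm, 120 mm tall, 60 mm to this point at its centre); z up. Stays where it is.
- short_mid (a point): A standing square white plastic bottle with a round red screw cap, a shorter one (46 x 46 mm, 90 mm tall, 45 mm to this point at its centre); z up. Stays where it is.
Not all that is in view belongs to the job. What is shaped like the part that bears bottle_mid but green is not meant.

How it is judged:
At the end, for the whole second after the job is handed in: The fallen bottle stands cap up on the mat, within 10 degrees of upright, its axis within 30 mm of the mat's centre and its centre 50 to 70 mm above the mat's top (60 when it stands on its base), and stays so after release (angle between bottle_mid's own z axis and vertical below 0.1745 rad and horizontal distance between bottle_mid and mat_top below 0.03 m and z of bottle_mid in the frame of mat_top between 0.05 and 0.07 m); the robot touches nothing.
It fails at once if a bottle that was standing is knocked or moved by more than 30 mm (distance of any of neighbour_mid, short_mid from where it was at the start of the episode above 0.03 m).
It also fails if it takes over 42 s, if anything falls off the work surface, if the arm or the gripper's body presses on something with over 40 N, if the wrist force passes 120 N, or if a joint passes its speed limit or range.

## Working session

There is one attempt and no reset: what is moved stays moved. The work goes in short steps, Python scripts to look and compute and a shell command to move; the robot and the scene stay as the last step left them, time stands still between calls to the robot, and variables do not carry over. Pictures are saved under pics/ and viewed, at most 10 in all, crops included, and the job is handed in when it is done.

```bash
mkdir -p pics; cat > h.py <<'E'
import numpy as np, cv2
from station import telemetry, optics, ctrl
from scipy.spatial.transform import Rotation as R
def cloud(d):
    h,w=d["depth"].shape; v,u=np.mgrid[:h,:w]
    K=np.array([[d["fx"],0,d["cx"]],[0,d["fy"],d["cy"]],[0,0,1]])
    n=cv2.undistortPoints(np.stack([u,v],-1).reshape(-1,1,2).astype(float),K,np.array(d["dist_coeffs"],float)).reshape(h,w,2)
    z=d["depth"]; p=np.dstack([n*z[...,None],z])
    Rm=R.from_rotvec(np.ravel(d["rvec"])).as_matrix()
    P=(p-np.ravel(d["tvec"]))@Rm
    P[z==0]=np.nan
    return P
def save(d,n,pfx='pics/'): cv2.imwrite(pfx+n+'.png',d["image"][...,::-1])
E
python3 - <<'E'
from h import *
a=[]
for n in("top","side"):
    d=optics.get_image(n); np.save(n+'.npy',d,allow_pickle=True); a.append(d)
    save(d,n+'0')
    Rm=R.from_rotvec(np.ravel(d["rvec"])).as_matrix(); print(n,-Rm.T@np.ravel(d["tvec"]))
print(telemetry.get_obs())
E
```

```text
top [ 0.47139623 -0.11458355  1.11269197]
side [-0.11495868 -0.97634077  0.713703  ]
{'t': 0.1, 'q': array([ 1.00400158e+00,  5.32827360e-02,  1.61415199e+00, -1.52037269e-05,
        1.47599412e+00, -1.19024564e-01]), 'dq': array([-4.72808901e-04, -1.12707880e-03, -2.28576462e-03,  7.71909552e-05,
       -6.28936636e-04, -1.19133745e-03]), 'effort': array([ 8.39640711e-05, -3.94899917e+01, -3.71363854e+01, -1.14171733e-04,
        3.93843060e-03,  7.46400872e-06]), 'tool_pos': array([0.27031227, 0.56289995, 0.23019379]), 'tool_rot': array([-6.97358183e-01, -3.06259683e+00,  2.72382899e-03]), 'contact_force': array([-0.01010805,  0.57463597, -0.29003247]), 'wrist_torque': array([-0.0218206 , -0.00591529,  0.02274162]), 'grip_force': 0.0, 'opening': 0.08546854026177567}
```

View pics/top0.png

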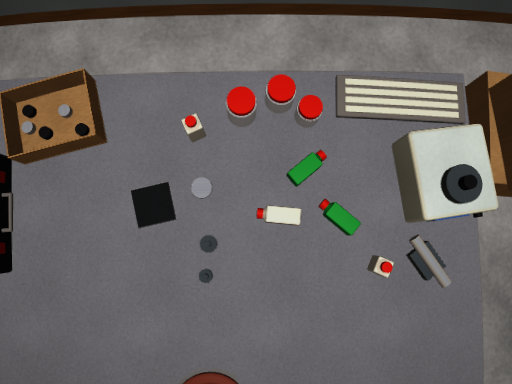

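View pics/side0.png

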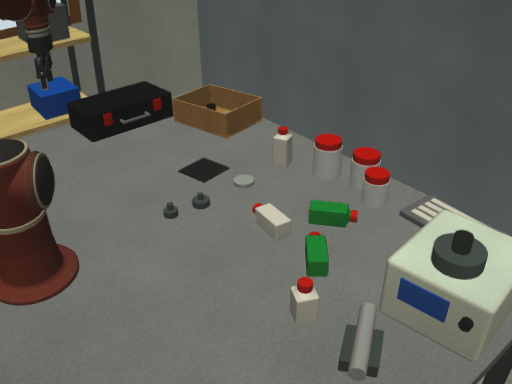

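The top view shows the fallen bottle with its body centre at about (283,215) and cap at (261,213). The mat is at (153,204), and the standing bottles are at (193,125) and (384,267). The green bottles at (305,168) and (341,217) are not part of the job.

```bash
python3 - <<'E'
from h import *
d=np.load('top.npy',allow_pickle=True).item(); P=cloud(d); im=d["image"].astype(int); 
v,u=np.mgrid[:384,:512]
def box(a,b,c,e): return (u>=a)&(u<=b)&(v>=c)&(v<=e)
r,g,b=im[...,0],im[...,1],im[...,2]
m=box(125,185,175,235)&(im.max(-1)<30)
rect=cv2.minAreaRect(P[m][:,:2].astype(np.float32)); print('mat',P[m].mean(0),rect)
red=(r>120)&(g<70)
white=(r>140)&(g>130)&(b>100)
w=box(250,310,195,235)
mb=w&white&(P[...,2]>.035); mc=w&red
print('body',P[mb].mean(0),mb.sum(),cv2.minAreaRect(P[mb][:,:2].astype(np.float32)),'zpct',np.percentile(P[mb][:,2],[5,50,95]))
print('cap',P[mc].mean(0),P[mc].max(0))
for n,(x,y) in dict(n1=(191,122),n2=(386,267)).items():
    k=box(x-12,x+12,y-12,y+12)&red; q=P[k]; print(n,np.median(q,0))
for n,bx in dict(g1=(285,330,145,190),g2=(315,365,195,240),disc=(185,215,175,200),k1=(195,220,232,252),k2=(195,215,265,285)).items():
    k=box(*bx)&(P[...,2]>.012); q=P[k]; print(n,q.min(0),q.max(0))
E
```

```text
mat [nan nan nan] ((0.5761592388153076, 0.15526634454727173), (0.10636868327856064, 0.10703273117542267), 12.54956340789795)
body [ 0.53800938 -0.20957346  0.04575864] 564 ((0.5384423136711121, -0.20690998435020447), (0.10104772448539734, 0.04489758983254433), 83.80147552490234) zpct [0.04243837 0.0457717  0.04901116]
cap [ 0.54416386 -0.14689866  0.03623145] [ 0.55558633 -0.14002727  0.04314761]
n1 [0.78319867 0.03253741 0.11999213]
n2 [nan nan nan]
g1 [ 0.62148189 -0.33973373  0.0130296 ] [ 0.7207067  -0.2252052   0.05138648]
g2 [ 0.47850172 -0.4252496   0.01214763] [ 0.58065299 -0.31217345  0.05097426]
disc [ 0.59330368 -0.01233566  0.01202018] [0.65033287 0.04186376 0.01891327]
k1 [ 0.43968434 -0.02552611  0.01206103] [0.48672119 0.01918855 0.0396742 ]
k2 [ 0.35719948 -0.01335762  0.01212998] [0.39346001 0.02276546 0.03958792]
```

```bash
cat >> h.py <<'E'
def rel(Rt,pt,show=True):
    "print turn/shift fractions from the present pose to target TCP pose (world)"
    o=telemetry.get_obs(); Rc=R.from_rotvec(o["tool_rot"])
    t=(Rc.inv()*Rt).as_rotvec()/np.radians(30); s=Rc.inv().apply(np.array(pt)-o["tool_pos"])/.3
    print('t',round(o["t"],2),'q',np.round(o["q"],3),'p',np.round(o["tool_pos"],4)); print('turn',np.round(t,3),'shift',np.round(s,3))
def pose(psi,tilt,g):
    """u=heading of bottle axis/heading of place; tool z tilted 'tilt' rad from down toward u; g=grasp point"""
    u=np.array([np.cos(psi),np.sin(psi),0]); z=u*np.sin(tilt)+np.array([0,0,-np.cos(tilt)])
    y=np.array([u[1],-u[0],0]); x=np.cross(y,z)
    return R.from_matrix(np.c_[x,y,z]), np.array(g)+.019*z
E
python3 -c "
from h import *
rel(*pose(np.radians(84),0,[.538,-.17,.24]))"
```

```text
t 0.1 q [ 1.004  0.053  1.614 -0.     1.476 -0.119] p [0.2703 0.5629 0.2302]
turn [-3.000e-03  2.000e-03  2.345e+00] shift [-1.862 -1.816  0.034]
```

```bash
python3 -m pendant '[0,0,0.8,-0.7,-0.7,0,1, 0,0,0.8,-0.7,-0.7,0,1, 0,0,0.8,-0.7,-0.7,0,1, 0,0,0.8,-0.7,-0.7,0,1, 0,0,0.8,-0.7,-0.7,0,1, 0,0,0.8,-0.7,-0.7,0,1]'
python3 -c "
from h import *
rel(*pose(np.radians(84),0,[.538,-.17,.24]))"
```

```text
t: 0.85
tool_pos: [0.3696, 0.2808, 0.2309]
tool_rot: [1.326, 2.848, -0.001]
contact_force: [-0.3, 0.5, 0.1]
opening: 0.0853
grip_force: 0.0
t 0.85 q [ 0.489 -0.348  1.973 -0.     1.517 -0.21 ] p [0.3696 0.2808 0.2309]
turn [-0.000e+00  1.000e-03  1.535e+00] shift [-1.511 -0.538  0.034]
```

```bash
python3 -m pendant '[0,0,0.8,-0.8,-0.28,0,1, 0,0,0.8,-0.8,-0.28,0,1, 0,0,0.8,-0.8,-0.28,0,1, 0,0,0.8,-0.8,-0.28,0,1, 0,0,0.8,-0.8,-0.28,0,1]'
python3 -c "
from h import *
rel(*pose(np.radians(84),np.radians(-20),[.536,-.17,.18]))"
```

```text
t: 1.48
tool_pos: [0.4611, 0.0436, 0.231]
tool_rot: [-1.889, -2.51, 0.001]
contact_force: [-0.5, 1.4, 0.2]
opening: 0.0855
grip_force: 0.0
t 1.48 q [-0.067 -0.351  1.975 -0.     1.518 -0.347] p [0.4611 0.0436 0.231 ]
turn [ 0.127 -0.658  0.728] shift [-0.773  0.035  0.229]
```

```bash
python3 -m pendant '[0.127,-0.658,0.728,-0.773,0.035,0.229,1, 0.127,-0.658,0.728,-0.773,0.035,0.229,1, 0.127,-0.658,0.728,-0.773,0.035,0.229,1, 0.127,-0.658,0.728,-0.773,0.035,0.229,1, 0.127,-0.658,0.728,-0.773,0.035,0.229,1, 0.127,-0.658,0.728,-0.773,0.035,0.229,1]'
python3 - <<'E'
from h import *
rel(*pose(np.radians(84),np.radians(-25),[.538,-.208,.09]))
d=optics.get_image("wrist"); np.save('w.npy',d,allow_pickle=True); save(d,'w1')
E
```

```text
t: 2.22
tool_pos: [0.5359, -0.1721, 0.1622]
tool_rot: [2.137, 1.937, -0.375]
contact_force: [-0.0, -0.2, 0.1]
opening: 0.0857
grip_force: 0.0
t 2.23 q [-0.276 -0.056  1.868 -0.357  1.284 -0.083] p [ 0.5359 -0.1721  0.1622]
turn [ 0.005 -0.169  0.011] shift [-0.035  0.019  0.33 ]
```

View pics/w1.png

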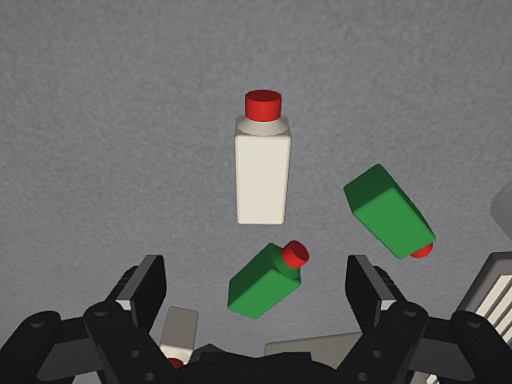

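The wrist view shows the fallen bottle from above, with its cap at (263,105) and base edge at (260,222), centred between the open fingers. The green bottles lie clear of both fingers.

```bash
python3 - <<'E'
from h import *
d=np.load('w.npy',allow_pickle=True).item(); P=cloud(d); im=d["image"].astype(int); r,g,b=im[...,0],im[...,1],im[...,2]
v,u=np.mgrid[:384,:512]; w=(u>225)&(u<305)&(v>80)&(v<232)
mb=w&(r>120)&(g>110)&(b>90); mc=w&(r>120)&(g<70)
top=mb&(P[...,2]>.041)&(v>138)
q=P[top]; print('top face z',np.nanmedian(q[:,2]),top.sum()); rc=cv2.minAreaRect(q[:,:2].astype(np.float32)); print(rc, cv2.boxPoints(rc))
print('cap',np.nanmean(P[mc],0),np.nanmax(P[mc],0))
a=rc[0]; c=np.nanmean(P[mc],0); print('psi',np.degrees(np.arctan2(c[1]-a[1],c[0]-a[0])))
E
```

```text
top face z 0.045714923627842435 4412
((0.5363935232162476, -0.21131744980812073), (0.0931771993637085, 0.04520720615983009), 83.5230484008789) [[ 0.50867885 -0.2550589 ]
 [ 0.5535975  -0.26015845]
 [ 0.5641082  -0.16757599]
 [ 0.51918954 -0.16247645]]
cap [ 0.54332806 -0.14588053  0.03502204] [ 0.55786723 -0.13710383  0.03906787]
psi 83.95077860644919
```

```bash
python3 - <<'E'
from h import *
rel(*pose(np.radians(83.6),np.radians(-28),[.537,-.206,.085]))
E
```

```text
t 2.27 q [-0.276 -0.057  1.868 -0.357  1.283 -0.083] p [ 0.536  -0.172   0.1627]
turn [ 0.012 -0.269  0.023] shift [-0.026  0.014  0.345]
```

```bash
python3 -m pendant '[0.012,-0.269,0.023,-0.026,0.014,0.345,1, 0.012,-0.269,0.023,-0.026,0.014,0.345,1, 0.012,-0.269,0.023,-0.026,0.014,0.345,1, 0.012,-0.269,0.023,-0.026,0.014,0.345,1]'
python3 - <<'E'
from h import *
rel(*pose(np.radians(83.6),np.radians(-28),[.537,-.206,.028]))
E
```

```text
t: 2.78
tool_pos: [0.5371, -0.216, 0.0703]
tool_rot: [2.064, 1.843, -0.513]
contact_force: [0.3, -0.3, 0.3]
opening: 0.0851
grip_force: 0.0
t 2.77 q [-0.287  0.096  1.913 -0.546  1.103  0.07 ] p [ 0.5371 -0.216   0.0703]
turn [ 0.005  0.003 -0.003] shift [ 0.096 -0.005  0.172]
```

```bash
python3 -m pendant '[0,0,0,0.05,0,0.09,1, 0,0,0,0.096,-0.005,0.172,1, 0,0,0,0.096,-0.005,0.172,1, 0,0,0,0.096,-0.005,0.172,0.3, 0,0,0,0.096,-0.005,0.172,0.3, 0,0,0,0.096,-0.005,0.172,0.3, 0,0,0,0.096,-0.005,0.172,0.3, 0,0,0,0.096,-0.005,0.172,0.3, 0,0,0,0.096,-0.005,0.172,0.3]' 40
python3 - <<'E'
from h import *
rel(*pose(np.radians(83.6),np.radians(-28),[.537,-.206,.028]))
E
```

```text
t: 3.9
tool_pos: [0.536, -0.2157, 0.0113]
tool_rot: [2.065, 1.842, -0.514]
contact_force: [0.1, 2.3, 6.5]
opening: 0.0457
grip_force: 42.0
t 3.9 q [-0.287  0.19   1.928 -0.579  1.011  0.138] p [ 0.536  -0.2157  0.0113]
turn [ 0.004  0.004 -0.005] shift [ 0.002 -0.    -0.001]
```

```bash
python3 - <<'E'
from h import *
rel(*pose(np.radians(83.6),np.radians(-28),[.537,-.206,.16]))
E
```

```text
t 3.9 q [-0.287  0.19   1.928 -0.579  1.011  0.138] p [ 0.536  -0.2157  0.0113]
turn [ 0.004  0.004 -0.005] shift [-0.205  0.001 -0.389]
```

```bash
python3 -m pendant '[0,0,0,-0.05,0,-0.1,0.3, 0,0,0,-0.1,0,-0.19,0.3, 0,0,0,-0.205,0,-0.389,0.3, 0,0,0,-0.205,0,-0.389,0.3, 0,0,0,-0.205,0,-0.389,0.3]'
python3 - <<'E'
from h import *
rel(*pose(np.radians(83.6),np.radians(0),[.55,-.08,.2]))
E
```

```text
t: 4.53
tool_pos: [0.5343, -0.2146, 0.141]
tool_rot: [2.067, 1.844, -0.515]
contact_force: [0.1, 0.3, -2.2]
opening: 0.0456
grip_force: 41.8
t 4.53 q [-2.860e-01 -3.000e-03  1.883e+00 -5.160e-01  1.218e+00 -1.000e-03] p [ 0.5343 -0.2146  0.141 ]
turn [ 0.     0.934 -0.004] shift [ 0.336  0.001 -0.33 ]
```

```bash
python3 -m pendant '[0,0.3,0,0.11,0,-0.11,0.3, 0,0.6,0,0.22,0,-0.22,0.3, 0,0.934,0,0.336,0,-0.33,0.3, 0,0.934,0,0.336,0,-0.33,0.3, 0,0.934,0,0.336,0,-0.33,0.3, 0,0.934,0,0.336,0,-0.33,0.3]'
python3 - <<'E'
from h import *
rel(*pose(np.radians(83.6),np.radians(28),[.57,.06,.2]))
E
```

```text
t: 5.28
tool_pos: [0.5486, -0.0802, 0.1788]
tool_rot: [-2.343, -2.091, 0.005]
contact_force: [-0.2, -0.3, -1.7]
opening: 0.0455
grip_force: 41.7
t 5.28 q [-0.279 -0.075  1.828 -0.002  1.391 -0.165] p [ 0.5486 -0.0802  0.1788]
turn [-0.006  0.936 -0.005] shift [ 0.502  0.018 -0.015]
```

```bash
python3 -m pendant '[0,0.3,0,0.16,0.006,-0.005,0.3, 0,0.6,0,0.33,0.012,-0.01,0.3, 0,0.936,0,0.5,0.018,-0.015,0.3, 0,0.936,0,0.5,0.018,-0.015,0.3, 0,0.936,0,0.5,0.018,-0.015,0.3, 0,0.936,0,0.5,0.018,-0.015,0.3]'
python3 - <<'E'
from h import *
rel(*pose(np.radians(83.6),np.radians(56),[.574,.13,.18]))
E
```

```text
t: 6.02
tool_pos: [0.5722, 0.0677, 0.1855]
tool_rot: [-2.068, -1.845, -0.515]
contact_force: [-0.0, -0.0, -1.6]
opening: 0.0457
grip_force: 41.7
t 6.03 q [-0.244 -0.039  1.838  0.489  1.429 -0.223] p [0.5722 0.0677 0.1855]
turn [ 0.003  0.934 -0.002] shift [ 0.204 -0.018  0.169]
```

```bash
python3 -m pendant '[0,0.3,0,0.07,-0.006,0.06,0.3, 0,0.6,0,0.14,-0.012,0.11,0.3, 0,0.934,0,0.204,-0.018,0.169,0.3, 0,0.934,0,0.204,-0.018,0.169,0.3, 0,0.934,0,0.204,-0.018,0.169,0.3, 0,0.934,0,0.204,-0.018,0.169,0.3]'
python3 - <<'E'
from h import *
rel(*pose(np.radians(83.6),np.radians(62),[.576,.155,.09]))
d=optics.get_image("side"); np.save('s.npy',d,allow_pickle=True); cv2.imwrite('pics/s2.png',cv2.resize(d["image"][60:300,60:380,::-1],(640,480)))
P=cloud(d); im=d["image"].astype(int)
E
```

```text
t: 6.78
tool_pos: [0.5767, 0.1458, 0.1713]
tool_rot: [-1.738, -1.554, -0.927]
contact_force: [0.0, 0.7, -0.9]
opening: 0.0451
grip_force: 41.7
t 6.78 q [-0.286  0.077  1.912  0.963  1.471 -0.444] p [0.5767 0.1458 0.1713]
turn [0.006 0.202 0.005] shift [-0.201 -0.007  0.24 ]
```

View pics/s2.png

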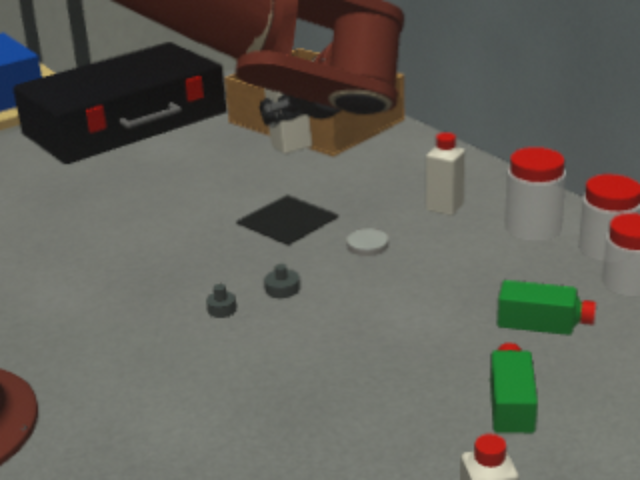

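The side crop shows the bottle held nearly upright in the fingers at about (290,135), above the mat at (288,218). The neighbour bottle at (445,175) is untouched.

```bash
python3 -m pendant '[0,0.07,0,-0.07,0,0.08,0.3, 0,0.14,0,-0.13,-0.005,0.16,0.3, 0,0.202,0,-0.2,-0.007,0.24,0.3, 0,0.202,0,-0.2,-0.007,0.24,0.3, 0,0.202,0,-0.2,-0.007,0.24,0.3]'
python3 - <<'E'
from h import *
rel(*pose(np.radians(83.6),np.radians(62),[.576,.155,.062]))
for n in("wrist","side"):
    d=optics.get_image(n); np.save(n+'3.npy',d,allow_pickle=True); save(d,n+'3')
E
```

```text
t: 7.45
tool_pos: [0.5776, 0.1723, 0.0812]
tool_rot: [-1.66, -1.484, -1.002]
contact_force: [0.3, 0.9, -1.2]
opening: 0.0456
grip_force: 41.7
t 7.45 q [-0.267  0.269  1.933  1.089  1.402 -0.63 ] p [0.5776 0.1723 0.0812]
turn [ 0.005 -0.003  0.003] shift [-0.084  0.001  0.042]
```

View pics/wrist3.png

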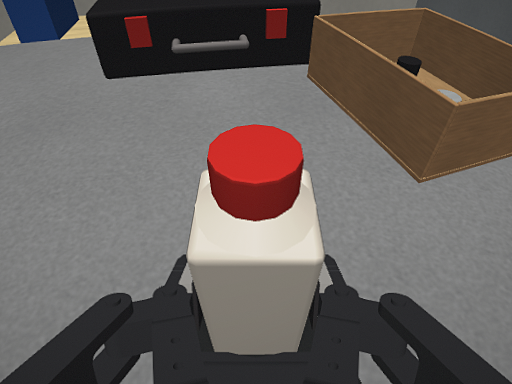

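View pics/side3.png

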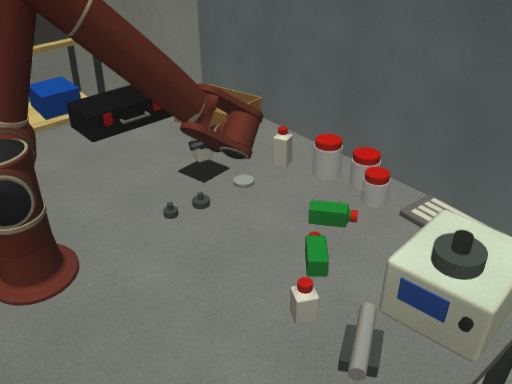

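The wrist view shows the bottle gripped with its cap up at (255,165) and its front face at (256,300). The side view shows it just above the mat at (203,168).

```bash
python3 - <<'E'
from h import *
d=np.load('wrist3.npy',allow_pickle=True).item(); P=cloud(d); im=d["image"].astype(int); v,u=np.mgrid[:384,:512]
def fit(m):
    q=P[m]; q=q[np.isfinite(q).all(1)]; c=np.median(q,0); q=q[np.linalg.norm(q-c,axis=1)<.05]; c=q.mean(0)
    n=np.linalg.svd(q-c,full_matrices=False)[2][2]; return c.round(4),(n*np.sign(n[2])).round(3),len(q)
print('face',fit((u>215)&(u<295)&(v>275)&(v<340)))
m=((u-255)/40.)**2+((v-155)/22.)**2<1
print('captop',fit(m))
E
```

```text
face (array([0.5732, 0.1378, 0.0972]), array([0.111, 0.994, 0.003]), 5029)
captop (array([0.5754, 0.1579, 0.1584]), array([-0.003,  0.004,  1.   ]), 2728)
```

```bash
python3 -m pendant '[0,0,0,-0.04,0,0.02,0.3, 0,0,0,-0.07,0,0.036,0.3, 0,0,0,-0.085,0,0.043,0.3, 0,0,0,-0.094,0,0.047,0.3, 0,0,0,-0.094,0,0.047,0.3]'
python3 -c "
from h import *
rel(*pose(np.radians(83.6),np.radians(62),[.576,.155,.062]))"
```

```text
t: 8.18
tool_pos: [0.5763, 0.1718, 0.0476]
tool_rot: [-1.661, -1.482, -1.0]
contact_force: [1.0, 0.5, -2.0]
opening: 0.0457
grip_force: 41.9
t 8.18 q [-0.268  0.333  1.929  1.098  1.376 -0.683] p [0.5763 0.1718 0.0476]
turn [ 0.003 -0.004 -0.002] shift [ 0.016  0.005 -0.009]
```

```bash
python3 -m pendant '[0,0,0,-0.004,0,0.002,0.3, 0,0,0,-0.004,0,0.002,0.3, 0,0,0,-0.004,0,0.002,0.3]'
python3 - <<'E'
from h import *
d=optics.get_image("wrist"); P=cloud(d); v,u=np.mgrid[:384,:512]
m=((u-255)/40.)**2+((v-155)/22.)**2<1
print(np.nanmean(P[m],0), telemetry.get_obs()["contact_force"])
E
```

```text
t: 8.55
tool_pos: [0.5765, 0.1719, 0.0474]
tool_rot: [-1.659, -1.482, -1.001]
contact_force: [-2.1, -1.0, 5.4]
opening: 0.0457
grip_force: 42.3
[0.57450965 0.15739882 0.12464609] [-2.15486689 -0.99042019  6.46512157]
```

```bash
python3 -m pendant '[0,0,0,0.001,0,0,0.6, 0,0,0,0.001,0,0,1, 0,0,0,0.001,0,0,1, 0,0,0,0.001,0,0,1, 0,0,0,0.001,0,0,1, 0,0,0,0,0,0,1]' && python3 -m pendant '[0,0,0,0,0,-0.05,1, 0,0,0,0,0,-0.1,1, 0,0,0,0,0,-0.2,1, 0,0,0,0,0,-0.3,1, 0,0,0,0,0,-0.45,1, 0,0,0,0,0,-0.45,1, 0,0,0,0,0,-0.45,1]'
python3 - <<'E'
from h import *
for n in("wrist","top"):
    d=optics.get_image(n); np.save(n+'4.npy',d,allow_pickle=True); save(d,n+'4')
P=cloud(d); im=d["image"].astype(int); v,u=np.mgrid[:384,:512]; red=(im[...,0]>120)&(im[...,1]<70)
m=red&(u>120)&(u<185)&(v>170)&(v<235); print(np.nanmean(P[m],0),m.sum())
for x,y in((191,122),(386,267)): print(np.nanmedian(P[red&(abs(u-x)<13)&(abs(v-y)<13)],0))
E
```

```text
t: 9.35
tool_pos: [0.5762, 0.1719, 0.0464]
tool_rot: [-1.66, -1.482, -1.0]
contact_force: [0.2, -0.1, -0.3]
opening: 0.0852
grip_force: 0.0
t: 10.22
tool_pos: [0.5626, 0.0529, 0.1096]
tool_rot: [-1.661, -1.482, -1.0]
contact_force: [0.6, -0.7, -0.8]
opening: 0.0852
grip_force: 0.0
[0.57594095 0.15825937 0.1250924 ] 101
[0.78258097 0.03244349 0.11998163]
[ 0.39171063 -0.47684102  0.08954758]
```

View pics/wrist4.png

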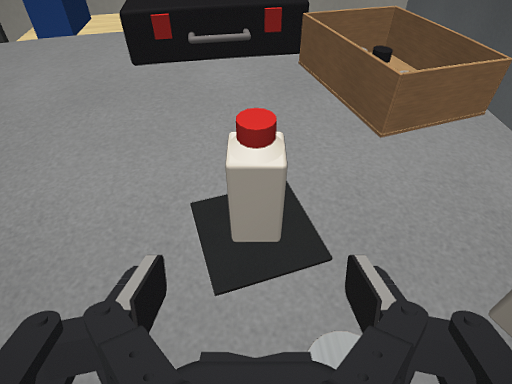

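The wrist view shows the bottle standing cap up on the mat at (256,190) with the gripper clear of it. Its cap top measures 0.125 m high, 3 mm from the mat centre, and the neighbour bottle has not moved.

```bash
python3 -c "
from station import ctrl
print(ctrl.finish_job())"
```

```text
the job is handed in; nothing more can be done
None
```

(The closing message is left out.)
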